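# Load an accelerator card in the test dock and hold its contact slide on the mark

### The job

Take the card with the yellow grip out of the wooden stand and lower it, without dropping it, fully down into the slot of the test dock and let go of it. Then pull the dock's red spring-return handle toward the robot until its white pointer stands beside the orange marker, and finish while still holding it there: it springs back if released. Leave the blue-gripped card and all other things on the bench where they are.

Things in the scene. Friction and masses are not known exactly. Their poses are not given: they have to be found in the camera images.
- card_center (a point): Centre of the loose card to load, on edge in one slot of the stand: black slab 110 mm long (x), 14 thick (y), 64 high, topped over its middle 60 mm of length by a yellow grip 14 thick, 26 high; 90 mm high in all, the grip spans 19 to 45 mm above this point. 0.2 to 0.4 kg. Pinch the grip across its thickness from above. It may go into the dock either way round.
- card_b_center (a point): Centre of the second card, the same in shape and size but with a blue grip, in the other slot of the stand, 90 mm beside the first. Leave it there.
- stand: Fixed pale wooden parking stand, 140 mm (x) by 150 mm (y) by 33 mm high, origin at the centre of its underside. Two slots along its x axis at y = +45 and -45 mm, 115 by 18 mm, 25 mm deep: a card must be raised at least 25 mm to clear it.
- dock: Fixed test dock: dark base plate 200 mm (x) by 220 mm (y) by 16 mm, origin at the centre of its underside, its -x side toward the robot. On its right half (y = -55 mm) is the grey card slot, on its left half (y = +40 mm) the slide with the red handle, travelling along the dock's -x axis between two aluminium rails.
- slot (a point): Centre of the floor of the dock's card slot, 20 mm above the bench. Slot 115 mm long (dock x) by 17 mm wide (y), 24 mm deep, topped by white 45 degree lead-in lips that rise to 51 mm above the bench and widen the mouth by about 7 mm on each side. A fully seated card's centre is 45 mm above this point, its length along the dock's x.
- clamp (a joint): Travel of the spring-return slide in m: 0 at rest, growing as the handle is pulled along the dock's -x axis, 0.065 at the far stop. The spring pulls back with 6 N at rest plus 0.15 N per mm (about 10 to 14 N at the marker); let go, it returns to 0.
- handle (a point): Centre of the slide's red handle: an upright plate 14 mm thick (dock x), 56 mm wide (y), 34 mm high, from 44 to 78 mm above the bench, free on all sides but for a thin stem below; the steel carriage under it is 32 mm above the bench. Pinch it from above front to back (along the dock's x), or hook it from behind.
- pointer (a point): Tip of the white pointer, carried by the slide, 36 mm above the bench, at the same dock-x as the handle's centre and 50 mm to its left; it moves with the handle.
- mark: Orange marker, 12 mm cube fixed on the black scale rail beside the pointer's path, axes as the dock's, origin at the centre of its underside, 30 mm above the bench. It sits 28 to 48 mm ahead (dock -x) of the pointer's rest place. On the mark: pointer and marker have the same place along the dock's x, within half the marker's width.
- bottle: Loose green bottle, 66 mm across, 170 mm tall, origin at its foot. Leave alone.
- jar: Loose glass jar with a steel cap, 60 mm across, 70 mm tall, origin at its foot. Leave alone.
- driver: Loose screwdriver with a grey handle lying on the bench. Leave alone.
- fitting: Loose black and steel hose fitting, 26 mm across, 30 mm tall, origin at its foot. Leave alone.
- cap: Loose red cap, 30 mm across, 20 mm tall, origin at its foot. Leave alone.
- fan: Loose black square fan, 120 by 120 by 25 mm, lying flat, origin at the centre of its underside. Leave alone.

How it is judged:
By the outcome, as a careful person would: the job done as asked, in the order asked, and still so for the second after the job is handed in, while the arm keeps its last pose, push and grip.
It also fails if it takes over 48 s, if anything falls off the work surface, if the arm or the gripper's body presses on something with over 40 N, if the wrist force passes 120 N, or if a joint passes its speed limit or range.

### The arm

A 6-joint arm with a two-finger parallel gripper is mounted at the origin on the work surface. World frame = base frame: x ahead of the robot, y to its left, z up, the work surface at z = 0. Lengths are in mm, angles in degrees, forces in N, time in s.
With the tool pointing down it reaches from about 300 to 850 mm from the base axis. Payload 4.2 kg.
Tool frame: the origin (TCP) lies on the centre line of the jaws, within the pads' length; the fingertips stand 14 mm ahead of it and the grasp point (between the pads) lies 5 mm behind it; z points along the fingers, y is the direction in which the jaws open and shut (so a half turn about z gives the same grasp; the last joint's range is limited). The gripper opens to 91 mm and grips with 3 to 60 N. Pads are 32 mm wide; open, the fingers measure 118 mm over their backs; the gripper's body (76 mm by 178 mm) begins 60 mm behind the grasp point.
Start: joints at [67.609, 18.312, 89.639, -0, 72.044, -1.146], TCP at [208.361, 535.936, 227.976] pointing down, gripper open.
Joint ranges: [-177.97, 177.97], [-48.28, 115.42], [12.27, 149.76], [-77.06, 257.06], [2.81, 150.46], [-146.56, 146.56]. Speed limits (degrees/s): [147.25, 147.25, 180, 180, 180, 180].

### API

Orientations are given as [roll, pitch, yaw] about the fixed x, y, z axes, in that order (R = Rz(yaw) Ry(pitch) Rx(roll)).
In Python, from workcell import env gives the robot as it stands.
- The arm moves only by the tool play_rows, never from a script. Its argument "increments" is a list of rows, each a list of 5 numbers: the shift along the world's x, y, z in mm, then the turn about the world's z in degrees, then the closure, from 0 (fully open) to 1 (shut). In form: [[x, y, z, yaw, fingers], ...]. A call has 1 to 20 rows; each row shifts and turns the commanded pose from where the row before left it; what a row does not reach is not made up. A row lasts 1/8 s, in which the tool goes at most 62.5 mm and 10.7 degrees, less where a joint would pass 70% of its speed; a pose out of reach is approached as far as the arm can. A call is refused whole if a number of a shift passes 62.5 or a number of a turn 10.7, either way. A call with a gripper value outside its range is refused whole. The fingers move at their own pace and stop on an object; "newtons" is the grip in N (left out, the last holds). Time passes only in rows, so rows that do not move let the fingers close. It gives the time, the measured TCP pose, the force and the opening at its end, in the units of the state.
- env.state(): the state, without advancing time (a new reading comes with each control period).
- env.grab_frame(name): name is "side" or "top"; returns the picture (480x640x3 uint8, red, green, blue); there is no depth.
- env.calibration(name): a dict with "fx", "fy", "cx", "cy" (pixels), "R" (3x3) and "t" (3): a world point X has camera coordinates R X + t. Camera axes: x right, y down, z forward; pixel columns grow to the right and rows downward; lengths in mm; the calibration is good to about 2 mm. A picture is of the moment at which its call begins. calibration takes no time and is no camera call.
- env.job_done(): hands the job in, once; it reports no verdict.
The state is a dict: "time_s": time; "qpos": joint angles; "qvel": joint speeds; "effort": joint torques, N m; "ee_pos": TCP position; "ee_rot": TCP orientation; "force": force on the tool from outside, world axes, zero at the start; "torque": the same for the moment, N m; "gripper_width": finger opening in mm.
Only numpy, scipy, OpenCV 4.12 (cv2) and the standard library are available. Lean on these libraries where they do the work, as an engineer would, in place of code of your own. Each camera call takes 0.05 s, during which the arm holds its last target.

## Working session

There is one attempt and no reset: what is moved stays moved. The work goes in short steps, Python scripts to look and compute and a tool call to move; the robot and the scene stay as the last step left them, time stands still between calls to the robot, and variables do not carry over. Pictures are saved under pics/ and viewed, and the job is handed in when it is done.

Besides the shell and the picture viewer there is one more tool, called after ">>>" by a JSON object that holds its "api" and its "payload", one argument or row to a line. play_rows: Moves the arm, as the interface text tells. Its arguments: {"type":"object","properties":{"increments":{"type":"array"},"newtons":{"type":"number"}},"required":["increments"]}

```bash
mkdir -p pics; python3 - <<'E'
from workcell import env
import cv2
for n in ("side","top"):
    cv2.imwrite(f"pics/{n}0.png",env.grab_frame(n)[:,:,::-1]); c=env.calibration(n); print(n,c)
print(env.state())
E
```

```text
side {'fx': 463.2157802760885, 'fy': 463.2157802760885, 'cx': 323.13395861067664, 'cy': 238.5081770585779, 'R': array([[-0.99824661, -0.05422858, -0.02372672],
       [-0.00787074,  0.51888988, -0.85480486],
       [ 0.05866641, -0.85311931, -0.51840689]]), 't': array([548.41113107,  51.00337445, 949.03413718])}
top {'fx': 499.38266850235607, 'fy': 499.38266850235607, 'cx': 316.19980517155926, 'cy': 240.24843799342742, 'R': array([[-2.33321395e-04, -9.99999826e-01,  5.41340447e-04],
       [-9.95254218e-01,  1.79536924e-04, -9.73088372e-02],
       [ 9.73087231e-02, -5.61475596e-04, -9.95254087e-01]]), 't': array([  59.66406121,  536.05467204, 1278.92446737])}
{'time_s': 0.1, 'qpos': array([ 6.76070686e+01,  1.83465629e+01,  8.96999544e+01,  7.11334517e-05,
        7.20423915e+01, -1.14601302e+00]), 'qvel': array([ 0.05469897, -0.15953591, -0.20307241, -0.02702613,  0.02777198,
       -0.02757885]), 'effort': array([-9.35715507e-04, -4.13332808e+01, -2.32508075e+01,  7.28154019e-02,
        4.21057118e-02, -4.00549072e-05]), 'ee_pos': array([208.2099583 , 535.52035112, 227.21486453]), 'ee_rot': array([-1.79911110e+02, -1.84582923e-03,  1.58753058e+02]), 'force': array([-0.41208659, -0.36382433, -0.26894799]), 'torque': array([-0.04086917, -0.00683373,  0.03904168]), 'gripper_width': 91.28056497611959}
```

View pics/side0.png

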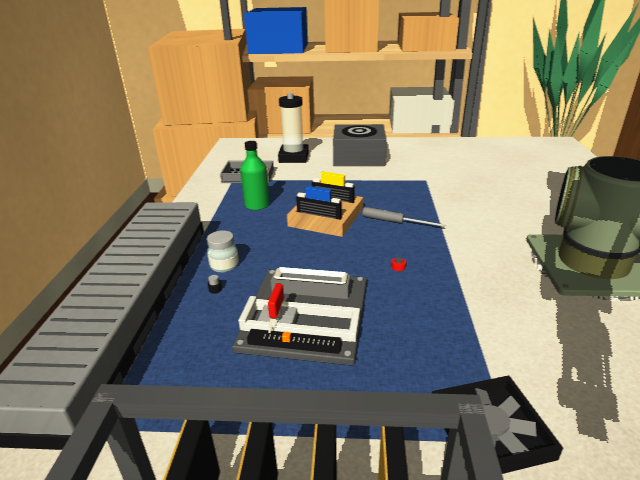

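View pics/top0.png

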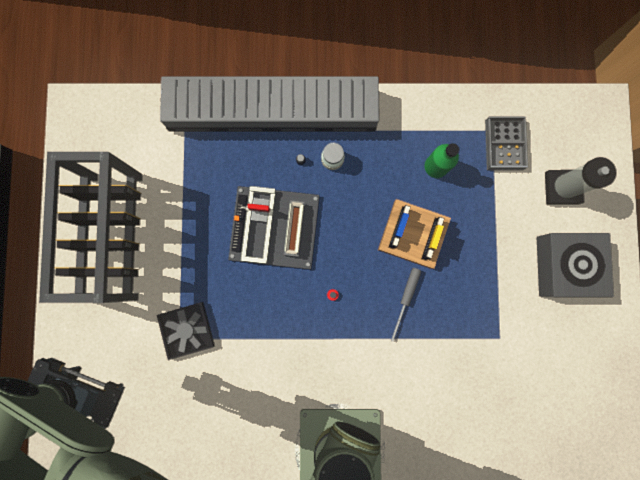

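The side view shows the dock at about (300,315), the stand at about (325,215) and the bottle at (255,180). In the top view the dock is at about (275,228), the handle at (258,208), the slot at (297,228), the yellow grip at (436,238) and the blue grip at (401,225).

```bash
cat > h.py <<'E'
import numpy as np, cv2
from workcell import env
def ray(n,uv,z):
    c=env.calibration(n); uv=np.atleast_2d(np.array(uv,float))
    d=np.c_[(uv[:,0]-c['cx'])/c['fx'],(uv[:,1]-c['cy'])/c['fy'],np.ones(len(uv))]@c['R']
    o=-c['R'].T@c['t']
    return o+d*((z-o[2])/d[:,2])[:,None]
def tri(u1,u2):
    A=[];b=[]
    for n,uv in (("top",u1),("side",u2)):
        c=env.calibration(n);K=np.array([[c['fx'],0,c['cx']],[0,c['fy'],c['cy']],[0,0,1]])
        P=K@np.c_[c['R'],c['t']]
        for i in (0,1):
            r=uv[i]*P[2]-P[i];A.append(r[:3]);b.append(-r[3])
    return np.linalg.lstsq(np.array(A),np.array(b),rcond=None)[0]
def proj(n,X):
    c=env.calibration(n);p=c['R']@np.array(X,float)+c['t'];return [c['fx']*p[0]/p[2]+c['cx'],c['fy']*p[1]/p[2]+c['cy']]
def blobs(im,name,lo,hi,amin=6):
    hsv=cv2.cvtColor(im,cv2.COLOR_RGB2HSV); m=cv2.inRange(hsv,lo,hi)
    cs,_=cv2.findContours(m,cv2.RETR_EXTERNAL,cv2.CHAIN_APPROX_NONE)
    out=[]
    for c in cs:
        a=cv2.contourArea(c)
        if a>=amin: out.append((a,cv2.minAreaRect(c),c))
    return sorted(out,key=lambda t:-t[0])
E
python3 - <<'E'
from h import *
np.set_printoptions(precision=1,suppress=True)
R={}
for n in ("top","side"):
    im=cv2.imread(f"pics/{n}0.png")[:,:,::-1].copy(); 
    for nm,lo,hi in (("yellow",(24,200,130),(34,255,255)),("blue",(105,180,120),(118,255,255)),("red",(0,200,120),(6,255,255)),("orange",(10,200,150),(20,255,255))):
        for a,r,c in blobs(im,n,lo,hi)[:4]: print(n,nm,a,np.array(r[0]),np.array(r[1]),round(r[2],1))
t=cv2.imread("pics/top0.png"); cv2.imwrite("pics/topdock.png",cv2.resize(t[175:285,220:330],None,fx=5.4,fy=5.4,interpolation=cv2.INTER_CUBIC))
cv2.imwrite("pics/topstand.png",cv2.resize(t[190:280,370:470],None,fx=6,fy=6,interpolation=cv2.INTER_CUBIC))
s=cv2.imread("pics/side0.png"); cv2.imwrite("pics/sidedock.png",cv2.resize(s[255:370,225:380],None,fx=5,fy=5,interpolation=cv2.INTER_CUBIC))
E
```

```text
top blue 97.5 [401.5 224.5] [ 5.1 22.8] 18.4
top red 65.5 [258.  206.9] [20.4  4.4] 6.3
top orange 11.5 [236.5 218. ] [4. 3.] 90.0
side yellow 223.0 [332.  178.4] [23.3 11. ] 8.1
side blue 2273.0 [273.2  31.8] [42.5 57.2] 87.9
side blue 268.0 [317.2 193.2] [25.8 12.2] 9.5
side red 219.0 [273.8 300. ] [10.5 34.9] 11.0
side red 94.0 [398.5 264. ] [13. 12.] 0.0
side orange 62.0 [286.  336.5] [9. 8.] 90.0
```

View pics/topdock.png

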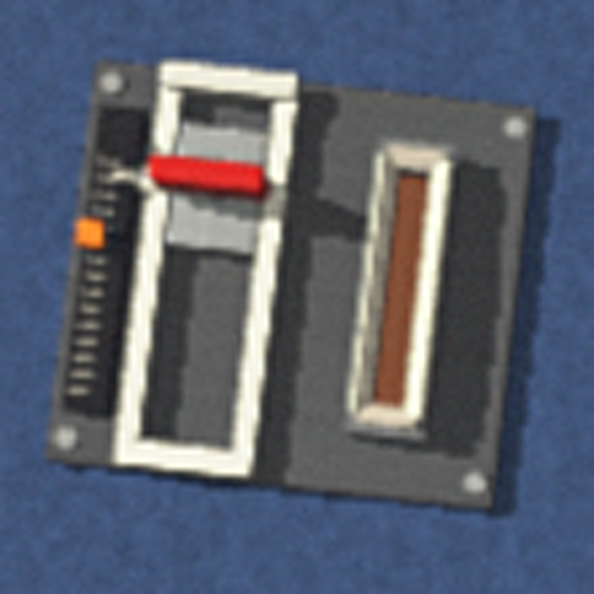

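View pics/topstand.png

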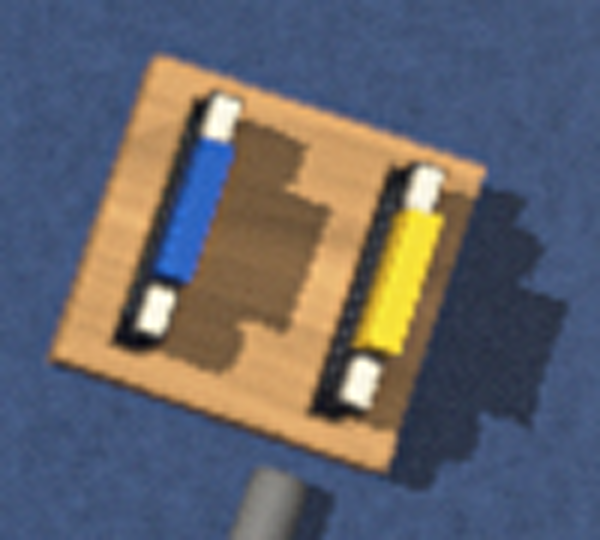

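View pics/sidedock.png

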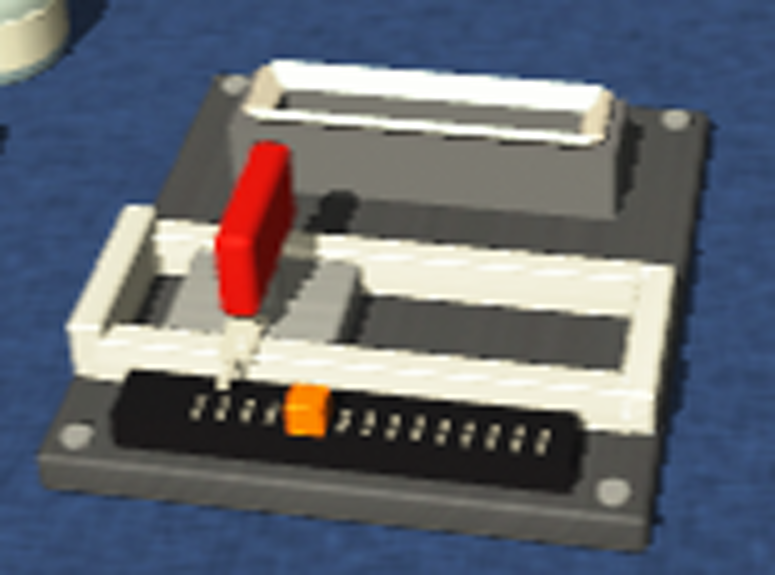

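```bash
python3 - <<'E'
from h import *
np.set_printoptions(precision=1,suppress=True)
im=cv2.imread("pics/top0.png")[:,:,::-1].copy()
for nm,lo,hi,box in (("yellow",(22,150,120),(34,255,255),(420,470)),("blue",(105,180,120),(118,255,255),(380,420))):
    for a,r,c in blobs(im,"top",lo,hi):
        if not box[0]<r[0][0]<box[1] or not 190<r[0][1]<280: continue
        P=ray("top",cv2.boxPoints(r),98); ctr=ray("top",[r[0]],98)[0]
        e1=P[1]-P[0];e2=P[2]-P[1];L=e1 if np.linalg.norm(e1)>np.linalg.norm(e2) else e2
        print(nm,a,r,ctr,np.linalg.norm(e1),np.linalg.norm(e2),np.degrees(np.arctan2(L[1],L[0])))
def full(pts,s,o): return (np.array(pts,float)+.5)/s-.5+np.array(o)
def ang(a,b): return np.degrees(np.arctan2(*(b-a)[[1,0]]))
st=ray("top",full([(155,55),(487,168),(390,472),(50,360)],6,(370,190)),33)
print("stand",st.mean(0),[np.linalg.norm(st[i]-st[i-1]) for i in range(4)],ang(st[3],st[0]),ang(st[2],st[1]),ang(st[1],st[0])-90,ang(st[2],st[3])-90)
for pts,z,nm in (([(98,62),(538,106),(490,510),(50,460)],16,"plate"),([(112,82),(514,127),(474,482),(66,437)],17,"screws"),([(380,142),(455,152),(418,432),(345,420)],51,"lip"),([(162,62),(299,74),(253,475),(115,463)],40,"rails")):
    d=ray("top",full(pts,5.4,(220,175)),z)
    print(nm,d.mean(0),[np.linalg.norm(d[i]-d[i-1]) for i in range(4)],ang(d[3],d[0]),ang(d[2],d[1]),ang(d[1],d[0])-90,ang(d[2],d[3])-90)
# handle, marker
print("handle",ray("top",[(258,206.9)],78)); print("mark",ray("top",[(236.5,218)],42))
sd=lambda p: full([p],5,(225,255))[0]
print("side red top",ray("side",[sd((256,190))],78))
print("mark tri",tri((236.5,218),sd((307,400))))
print("pointer tip",ray("side",[sd((223,385))],36),"mark side", ray("side",[sd((306,390))],42))
E
```

```text
yellow 154.0 ((436.1499938964844, 236.05001831054688), (7.273238658905029, 25.298221588134766), 18.434947967529297) [ 539.4 -236.8   98. ] 63.296915204224035 17.89998818787746 -19.514596977156483
blue 97.5 ((401.5, 224.50001525878906), (5.0596442222595215, 22.76839828491211), 18.43494987487793) [ 568.2 -151.7   98. ] 57.08620847543339 12.504903224590402 -19.142661752192318
stand [ 553.3 -196.8   33. ] [np.float64(141.81235690808168), np.float64(152.129702338893), np.float64(139.75828664464078), np.float64(153.76475356587994)] -19.573456190274445 -18.91534222921058 -19.124654343961268 -18.36051820981612
plate [572.2 170.9  16. ] [np.float64(197.41134314612256), np.float64(217.97764939889976), np.float64(200.03449640016103), np.float64(215.15972816292245)] -5.920117892238679 -6.730173516375529 -5.797270901514992 -6.488878121153675
screws [573.2 172.   17. ] [np.float64(176.1440518230771), np.float64(199.12576361479853), np.float64(175.54489716197517), np.float64(199.4656229040267)] -6.454456246521424 -6.34374454794606 -6.477803425154775 -6.305564329488021
lip [566.5 117.7  51. ] [np.float64(134.24507295441325), np.float64(36.21250846426168), np.float64(135.25181239612513), np.float64(35.054396954782476)] -6.812022169001958 -7.315489344755962 -7.691907920158627 -9.358742741609547
rails [577.  210.5  40. ] [np.float64(195.2134139337237), np.float64(66.59638833657954), np.float64(195.09933818160147), np.float64(66.10774097901242)] -5.861541494457979 -6.0055477038044005 -5.084709575547365 -4.979552736440866
handle [[615.6 206.5  78. ]]
mark [[592.5 266.2  42. ]]
side red top [[614.3 211.5  78. ]]
mark tri [593.2 266.9  37.4]
pointer tip [[621.4 259.2  36. ]] mark side [[593.1 267.3  42. ]]
```

Both views agree. The stand yaw is -19° and the yellow grip is at about (539,-238.5). The dock yaw is -6.3° and the slot is at about (566.4,117). The handle is at x≈615 and needs to be pulled about 29 mm to reach the mark. Next I move over the yellow card.

>>> {"api": "play_rows", "payload": {
  "increments": [
    [10,-45,0,0,0],
    [10,-45,0,0,0],
    [10,-45,0,0,0],
    [10,-45,0,0,0],
    [10,-45,0,0,0],
    [10,-45,0,0,0],
    [10,-45,0,0,0],
    [10,-45,0,0,0],
    [10,-45,0,0,0],
    [10,-45,0,0,0],
    [10,-45,0,0,0],
    [10,-45,0,0,0],
    [35,-39,0,0,0],
    [35,-39,0,0,0],
    [35,-39,0,0,0],
    [35,-39,0,1,0],
    [35,-39,0,1,0],
    [35,-39,0,0.3,0],
    [0,0,0,0,0],
    [0,0,0,0,0]
  ],
  "newtons": 30
}}

```text
time_s: 2.6
ee_pos: [537.6, -237.6, 227.2]
ee_rot: [180.0, -0.1, 161.0]
force: [0.0, -0.6, 0.3]
gripper_width: 90.9
```

>>> {"api": "play_rows", "payload": {
  "increments": [
    [1,-1,-30,0,0],
    [0,0,-30,0,0],
    [0,0,-30,0,0],
    [0,0,0,0,0.4],
    [0,0,0,0,0.4],
    [0,0,0,0,0.4]
  ]
}}

```text
time_s: 3.35
ee_pos: [540.1, -239.2, 139.7]
ee_rot: [-180.0, 0.2, 161.1]
force: [0.2, -0.0, 0.6]
gripper_width: 63.9
```

```bash
python3 - <<'E'
from h import *
t=env.grab_frame("top")[:,:,::-1];s=env.grab_frame("side")[:,:,::-1]
a=cv2.resize(t[170:290,360:480],(400,400),interpolation=cv2.INTER_CUBIC);b=cv2.resize(s[130:250,270:390],(400,400),interpolation=cv2.INTER_CUBIC)
cv2.imwrite("pics/g1.png",np.hstack([a,b]));print(env.state()['ee_pos'],env.state()['gripper_width'])
E
```

```text
[ 539.86203367 -239.18573776  139.22194605] 56.33681968355624
```

View pics/g1.png

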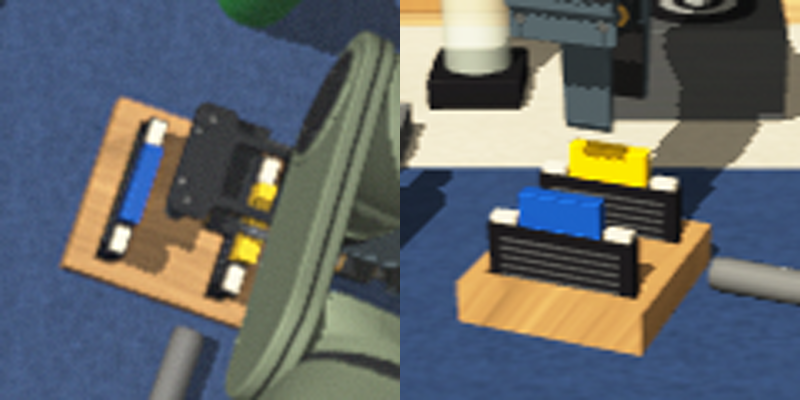

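The fingers are centred over and straddling the yellow grip, at about (245,210) in the left panel. Next I descend and pinch it.

>>> {"api": "play_rows", "payload": {
  "increments": [
    [-1,0,-20,0,0.4],
    [0,0,-20,0,0.4],
    [0,0,-19,0,0.4],
    [0,0,0,0,0.4],
    [0,0,0,0,0.6],
    [0,0,0,0,0.8],
    [0,0,0,0,1],
    [0,0,0,0,1],
    [0,0,0,0,1],
    [0,0,0,0,1],
    [0,0,0,0,1]
  ],
  "newtons": 35
}}

```text
time_s: 4.82
ee_pos: [538.5, -239.1, 79.2]
ee_rot: [180.0, 0.0, 161.1]
force: [-0.3, 0.2, 3.1]
gripper_width: 13.7
```

>>> {"api": "play_rows", "payload": {
  "increments": [
    [0,0,10,0,1],
    [0,0,15,0,1],
    [0,0,20,0,1],
    [0,0,30,0,1],
    [0,0,35,0,1],
    [0,20,0,0,1],
    [1,35,0,2,1],
    [3,40,0,2,1],
    [3,40,0,2,1],
    [3,40,0,2,1],
    [3,40,0,2,1],
    [3,40,0,2,1],
    [3,40,0,0.6,1],
    [3,30,0,0,1],
    [3,20,0,0,1],
    [3,11,0,0,1],
    [0,0,0,0,1],
    [0,0,0,0,1]
  ]
}}

```text
time_s: 7.08
ee_pos: [566.2, 116.1, 188.8]
ee_rot: [-180.0, -0.0, 173.6]
force: [0.3, 0.5, -3.7]
gripper_width: 13.9
```

```bash
python3 - <<'E'
from h import *
t=env.grab_frame("top")[:,:,::-1];s=env.grab_frame("side")[:,:,::-1]
a=cv2.resize(t[165:285,220:340],(400,400),interpolation=cv2.INTER_CUBIC);b=cv2.resize(s[220:370,230:380],(400,400),interpolation=cv2.INTER_CUBIC)
cv2.imwrite("pics/g2.png",np.hstack([a,b]));print(env.state()['ee_pos'],env.state()['ee_rot'],env.state()['gripper_width'],env.state()['force'])
E
```

```text
[566.30809144 115.99995279 188.98560772] [-1.79987291e+02 -4.92955946e-03  1.73582456e+02] 14.030541107803677 [-0.54413225  0.51737111 -3.95687176]
```

View pics/g2.png

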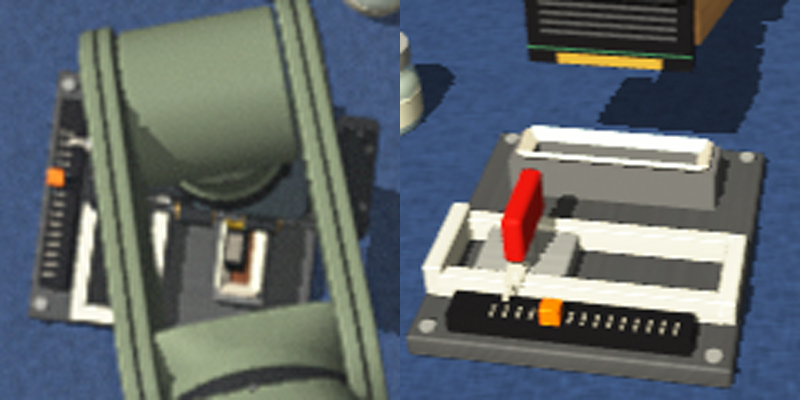

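The card is held level over the slot. In the side view its bottom edge is above the slot mouth. I lower it to just above the lips and check the offset along its length.

>>> {"api": "play_rows", "payload": {
  "increments": [
    [0,0.8,-20,0,1],
    [0,0,-20,0,1],
    [0,0,-12,0,1],
    [0,0,0,0,1],
    [0,0,0,0,1]
  ]
}}

```text
time_s: 7.8
ee_pos: [567.0, 117.7, 137.8]
ee_rot: [180.0, 0.1, 173.6]
force: [0.3, 0.3, -4.2]
gripper_width: 13.6
```

```bash
python3 - <<'E'
from h import *
t=env.grab_frame("top")[:,:,::-1];s=env.grab_frame("side")[:,:,::-1]
a=cv2.resize(t[175:275,255:335],(400,500),interpolation=cv2.INTER_CUBIC);b=cv2.resize(s[240:315,255:375],(800,500),interpolation=cv2.INTER_CUBIC)
cv2.imwrite("pics/g3.png",b);cv2.imwrite("pics/g3t.png",a);print(env.state()['ee_pos'],env.state()['ee_rot'],env.state()['gripper_width'],env.state()['force'])
E
```

```text
[566.96649992 117.80349888 137.88948723] [1.79964739e+02 1.01505997e-01 1.73650840e+02] 13.83519702658919 [-0.45084557  0.5179247  -3.59460183]
```

View pics/g3.png

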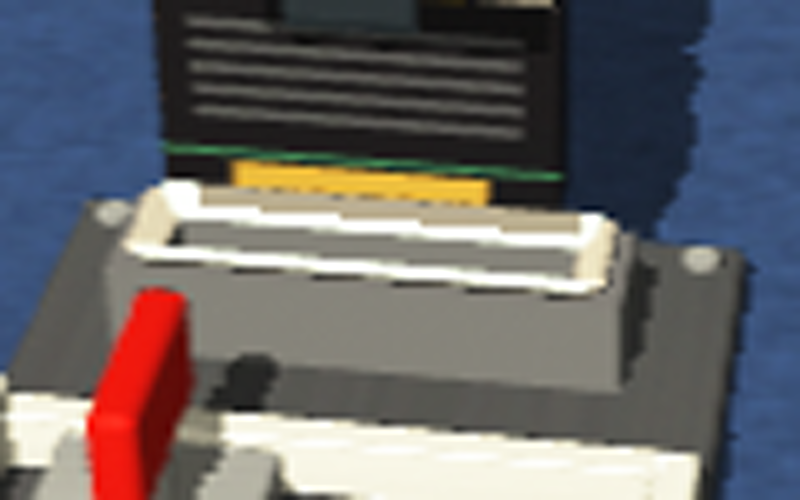

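View pics/g3t.png

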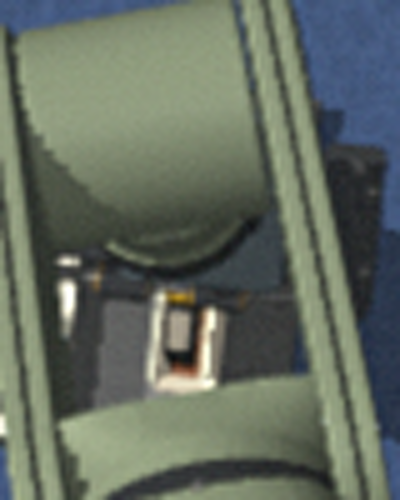

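```bash
python3 - <<'E'
from h import *
np.set_printoptions(precision=1,suppress=True)
f=lambda p:((np.array(p)+.5)/6.667-.5+np.array([255,240]))
a=np.radians(-6.3);ex=np.array([np.cos(a),np.sin(a),0]);ey=np.array([-np.sin(a),np.cos(a),0])
lip=ray("side",[f(p) for p in [(122,250),(608,292),(178,183),(618,218)]],51)
D=np.array([572.5,171.5,0])
print("lip dock xy",np.c_[(lip-D)@ex,(lip-D)@ey], ((lip-D)@ex).mean(),((lip-D)@ey).mean())
print("TCP dock", (np.array([567,117.8,0])-D)@ex,(np.array([567,117.8,0])-D)@ey)
yf=(np.array([567,117.8,0])-D)@ey+7
for p in [(163,147),(565,180),(160,100),(567,130),(230,175),(491,192)]:
    P0,P1=ray("side",[f(p)],0)[0],ray("side",[f(p)],100)[0]
    s=(yf-(P0-D)@ey)/((P1-P0)@ey); X=P0+s*(P1-P0); print("card",(X-D)@ex,X[2])
E
```

```text
lip dock xy [[ 64.7 -33.3]
 [-69.7 -31.8]
 [ 57.1 -66.7]
 [-68.3 -66. ]] -4.042823358025197 -49.45615094613086
TCP dock 0.425947250585643 -53.9792420189439
card 54.62539369290165 76.77179356205657
card -56.211389524406485 75.77112159072992
card 54.3044119683896 92.15435923897437
card -56.838158989406416 91.94209087205546
card 36.32468230472632 69.12086045491864
card -36.023262131962795 70.02148547018025
```

Card and slot agree within about 2 mm, and the lead-in takes up 7 mm. I lower in small steps and watch the force.

>>> {"api": "play_rows", "payload": {
  "increments": [
    [0,0,-7,0,1],
    [0,0,-7,0,1],
    [0,0,-5,0,1],
    [0,0,-4,0,1],
    [0,0,0,0,1],
    [0,0,0,0,1]
  ]
}}

```text
time_s: 8.65
ee_pos: [566.5, 117.8, 114.1]
ee_rot: [180.0, 0.0, 173.7]
force: [0.2, -0.4, -3.5]
gripper_width: 13.5
```

>>> {"api": "play_rows", "payload": {
  "increments": [
    [0,0,-4,0,1],
    [0,0,-4,0,1],
    [0,0,-4,0,1],
    [0,0,-4,0,1],
    [0,0,0,0,1]
  ]
}}

```text
time_s: 9.28
ee_pos: [566.1, 117.7, 97.5]
ee_rot: [-180.0, -0.1, 173.7]
force: [-0.1, 0.2, -3.5]
gripper_width: 14.1
```

>>> {"api": "play_rows", "payload": {
  "increments": [
    [0,0,-2,0,1],
    [0,0,-2,0,1],
    [0,0,-1,0,1],
    [0,0,0,0,1]
  ]
}}

```text
time_s: 9.78
ee_pos: [566.3, 117.7, 92.9]
ee_rot: [180.0, -0.0, 173.7]
force: [0.0, -0.6, -3.0]
gripper_width: 13.7
```

>>> {"api": "play_rows", "payload": {
  "increments": [
    [0,0,-1,0,1],
    [0,0,-1,0,1],
    [0,0,0,0,1]
  ]
}}

```text
time_s: 10.15
ee_pos: [566.4, 117.8, 91.2]
ee_rot: [180.0, 0.0, 173.7]
force: [-0.5, 0.7, -1.9]
gripper_width: 13.7
```

>>> {"api": "play_rows", "payload": {
  "increments": [
    [0,0,-1,0,1],
    [0,0,0,0,1]
  ]
}}

```text
time_s: 10.4
ee_pos: [566.5, 117.8, 91.2]
ee_rot: [180.0, 0.0, 173.7]
force: [-2.3, -0.6, 5.6]
gripper_width: 13.7
```

The floor contact came at exactly the expected height (91.2). I let go and rise.

>>> {"api": "play_rows", "payload": {
  "increments": [
    [0,0,0.5,0,0.9],
    [0,0,0,0,0.7],
    [0,0,0,0,0.5],
    [0,0,0,0,0.5],
    [0,0,0,0,0.5],
    [0,0,20,0,0.5],
    [0,0,25,0,0.5],
    [0,0,25,0,0.5],
    [0,0,0,0,0.5]
  ]
}}

```text
time_s: 11.52
ee_pos: [567.6, 118.0, 162.2]
ee_rot: [179.9, 0.2, 173.7]
force: [0.7, 0.5, 0.1]
gripper_width: 45.4
```

```bash
python3 - <<'E'
from h import *
s=env.grab_frame("side")[:,:,::-1]
cv2.imwrite("pics/g4.png",cv2.resize(s[220:370,220:380],(800,600)[:2],interpolation=cv2.INTER_CUBIC));print(env.state()['ee_pos'],env.state()['gripper_width'],env.state()['force'])
E
```

```text
[566.59413727 117.79371239 160.70405011] 45.81125149035983 [-0.06082675 -0.68407756 -0.19300962]
```

View pics/g4.png

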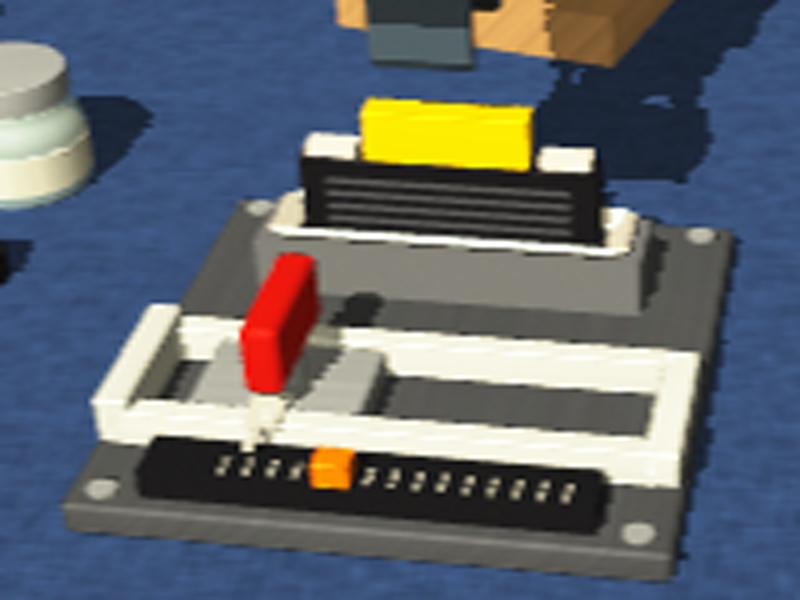

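The card stands level and fully seated, with the grip at (447,135) in the crop. The pointer tip is at (250,450) and the marker at (332,467). I turn 90° and move over the handle.

>>> {"api": "play_rows", "payload": {
  "increments": [
    [5,9,0,-10,0.5],
    [5,10,0,-10,0.4],
    [5,10,0,-10,0.4],
    [5,10,0,-10,0.4],
    [5,10,0,-10,0.4],
    [6,10,0,-10,0.4],
    [6,10,0,-10,0.4],
    [6,10,0,-10,0.4],
    [6,10,0,-10,0.4],
    [0,0,-20,0,0.4],
    [0,0,-20,0,0.4],
    [0,0,-13,0,0.4],
    [0,0,0,0,0.4],
    [0,0,0,0,0.4]
  ]
}}

```text
time_s: 13.32
ee_pos: [615.7, 206.8, 107.8]
ee_rot: [180.0, -0.0, 83.7]
force: [0.1, -0.0, 0.7]
gripper_width: 54.9
```

```bash
python3 - <<'E'
from h import *
s=env.grab_frame("side")[:,:,::-1]
cv2.imwrite("pics/g5.png",cv2.resize(s[220:370,220:380],(800,600)[:2],interpolation=cv2.INTER_CUBIC));print(env.state()['ee_pos'],env.state()['ee_rot'],env.state()['gripper_width'],env.state()['force'])
E
```

```text
[615.85875679 206.87233674 108.2011295 ] [ 1.79918360e+02 -3.40296075e-02  8.36529519e+01] 54.644507005412095 [-0.15899401  0.50788494  0.2025366 ]
```

View pics/g5.png

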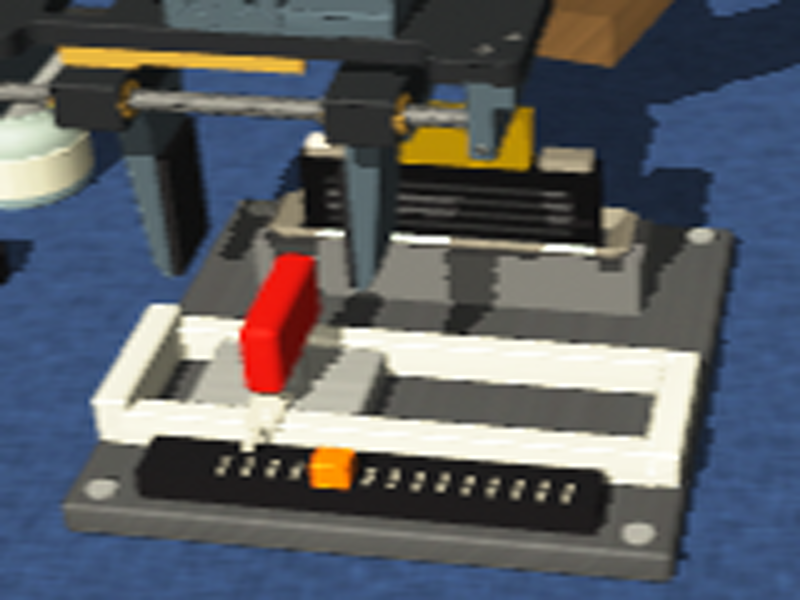

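The fingers straddle the handle front to back. I descend and pinch.

>>> {"api": "play_rows", "payload": {
  "increments": [
    [0,0,-15,0,0.4],
    [0,0,-15,0,0.4],
    [0,0,-10,0,0.4],
    [0,0,-6,0,0.4],
    [0,0,0,0,0.6],
    [0,0,0,0,0.7],
    [0,0,0,0,0.8],
    [0,0,0,0,1],
    [0,0,0,0,1],
    [0,0,0,0,1],
    [0,0,0,0,1],
    [0,0,0,0,1]
  ],
  "newtons": 50
}}

```text
time_s: 14.88
ee_pos: [617.1, 206.7, 61.9]
ee_rot: [179.8, -0.0, 83.6]
force: [4.2, 0.4, -1.0]
gripper_width: 14.0
```

```bash
python3 - <<'E'
from h import *
s=env.grab_frame("side")[:,:,::-1]
cv2.imwrite("pics/g6.png",cv2.resize(s[220:370,220:380],(800,600)[:2],interpolation=cv2.INTER_CUBIC));print(env.state()['ee_pos'],env.state()['ee_rot'],env.state()['gripper_width'],env.state()['force'])
E
```

```text
[617.0806856  206.60689521  61.85086327] [ 1.79796101e+02 -3.80611535e-02  8.36489670e+01] 13.563708767225977 [ 4.06223049 -0.21219227 -1.03010396]
```

View pics/g6.png

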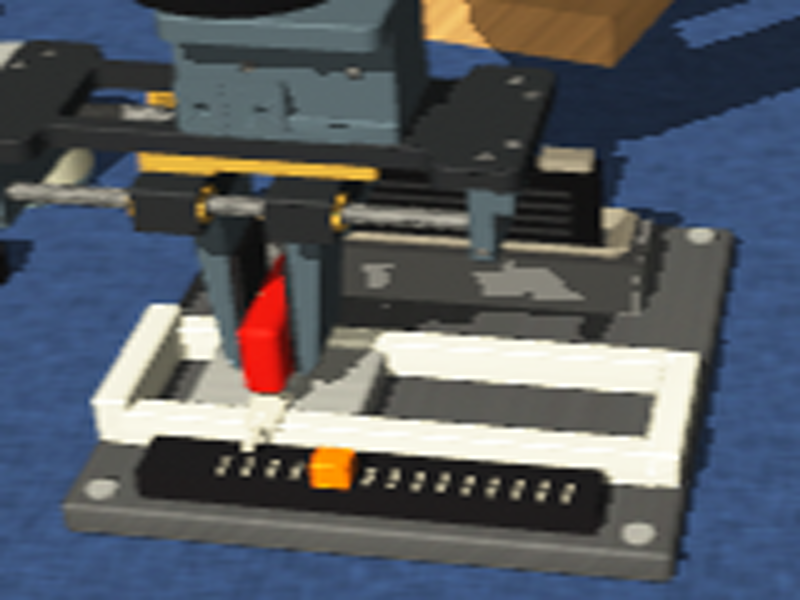

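>>> {"api": "play_rows", "payload": {
  "increments": [
    [-5,0.6,0,0,1],
    [-5,0.5,0,0,1],
    [-5,0.6,0,0,1],
    [-5,0.5,0,0,1],
    [-5,0.6,0,0,1],
    [-4,0.4,0,0,1],
    [0,0,0,0,1],
    [0,0,0,0,1]
  ]
}}

```text
time_s: 15.92
ee_pos: [589.7, 209.7, 61.9]
ee_rot: [179.6, -0.1, 83.7]
force: [10.3, -1.4, -3.4]
gripper_width: 14.0
```

```bash
python3 - <<'E'
from h import *
t=env.grab_frame("top")[:,:,::-1]
s=env.grab_frame("side")[:,:,::-1]
cv2.imwrite("pics/g7t.png",cv2.resize(t[185:265,220:300],(600,600),interpolation=cv2.INTER_CUBIC))
cv2.imwrite("pics/g7.png",cv2.resize(s[290:365,230:330],(800,600)[:2],interpolation=cv2.INTER_CUBIC));print(env.state()['ee_pos'],env.state()['ee_rot'],env.state()['gripper_width'],env.state()['force'])
E
```

```text
[589.76560457 209.68459964  61.89961537] [ 1.79603745e+02 -6.38196145e-02  8.36637541e+01] 13.832053360333173 [10.05646189 -2.74113458 -3.49454407]
```

View pics/g7.png

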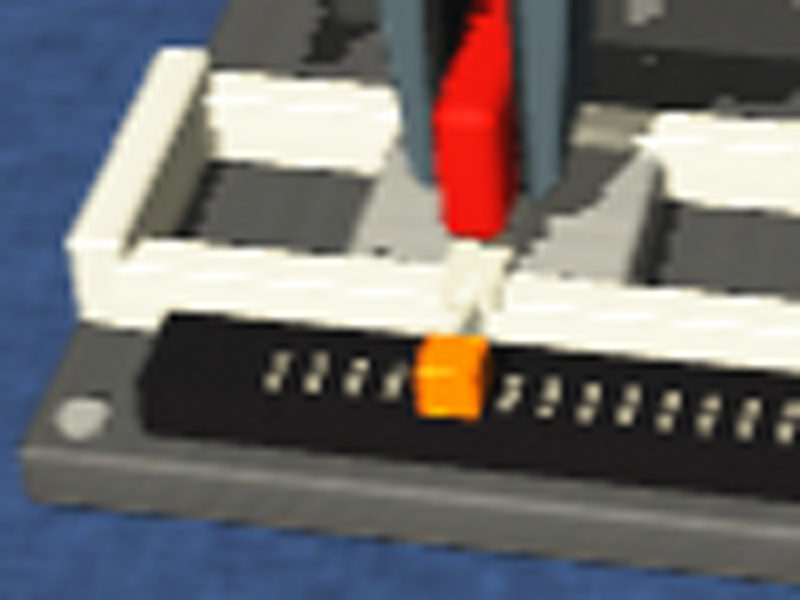

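View pics/g7t.png

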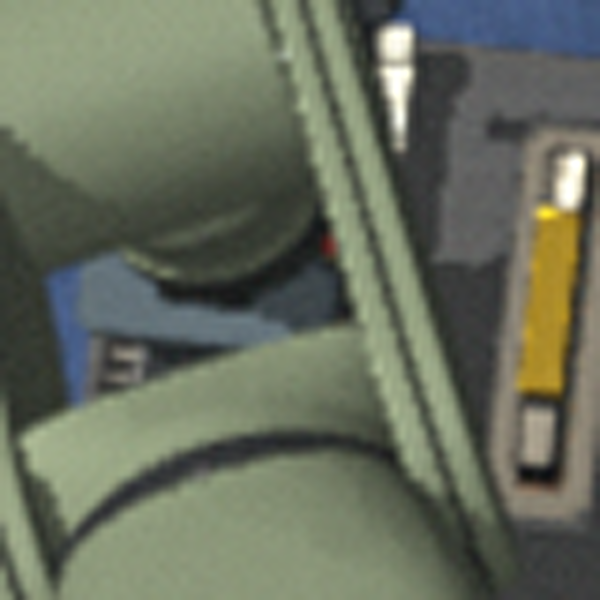

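```bash
python3 - <<'E'
from h import *
np.set_printoptions(precision=1,suppress=True)
f=lambda p:((np.array(p)+.5)/8-.5+np.array([230,290]))
a=np.radians(-6.3);ex=np.array([np.cos(a),np.sin(a),0]);ey=np.array([-np.sin(a),np.cos(a),0]);D=np.array([572.5,171.5,0])
def go(nm,pts,z):
    X=ray("side",[f(p) for p in pts],z)-D; print(nm,X@ex,X@ey)
go("handle bot",[(448,232),(503,238)],44)
go("handle top",[(437,112),(505,115)],78)
go("mark front top",[(416,371),(482,379)],42)
go("mark back top",[(424,335),(488,340)],42)
go("mark front bot",[(417,412),(482,420)],30)
go("pointer tip vis",[(472,325)],36)
X=np.array([589.7,209.7,0])-D; print("tcp",X@ex,X@ey)
im=cv2.imread("pics/g7.png"); cv2.imwrite("pics/g7z.png",cv2.resize(im[200:440,380:600],None,fx=2.5,fy=2.5))
E
```

```text
handle bot [17.5  5.9] [67.1 67.4]
handle top [16.7  3. ] [70.1 69.2]
mark front top [14.9  1.5] [105.8 106.2]
mark back top [15.7  2.8] [95.5 95.2]
mark front bot [15.8  2.5] [104.7 105.1]
pointer tip vis [8.8] [85.]
tcp 12.90427775015121 39.85673864915384
```

View pics/g7z.png

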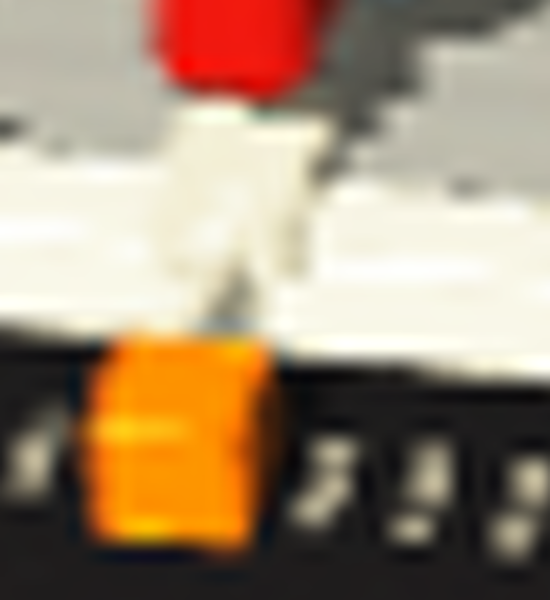

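From the same view the handle centre is at dock-x ≈ 10.8 and the marker at ≈ 8.9, so I pull 2 mm more.

>>> {"api": "play_rows", "payload": {
  "increments": [
    [-1,0.1,0,0,1],
    [-1,0.1,0,0,1],
    [0,0,0,0,1],
    [0,0,0,0,1],
    [0,0,0,0,1],
    [0,0,0,0,1]
  ]
}}

```text
time_s: 16.77
ee_pos: [588.0, 209.9, 61.9]
ee_rot: [179.6, -0.1, 83.7]
force: [10.2, -1.0, -4.4]
gripper_width: 13.7
```

```bash
python3 - <<'E'
from h import *
s=env.grab_frame("side")[:,:,::-1]; cv2.imwrite("pics/side8.png",s)
cv2.imwrite("pics/g8.png",cv2.resize(s[290:365,230:330],(800,600)[:2],interpolation=cv2.INTER_CUBIC));print(env.state()['ee_pos'],env.state()['gripper_width'],env.state()['force'])
E
```

```text
[587.91659943 209.8942144   61.87890756] 13.940542976182094 [ 9.74133901 -1.53120317 -3.96366672]
```

View pics/g8.png

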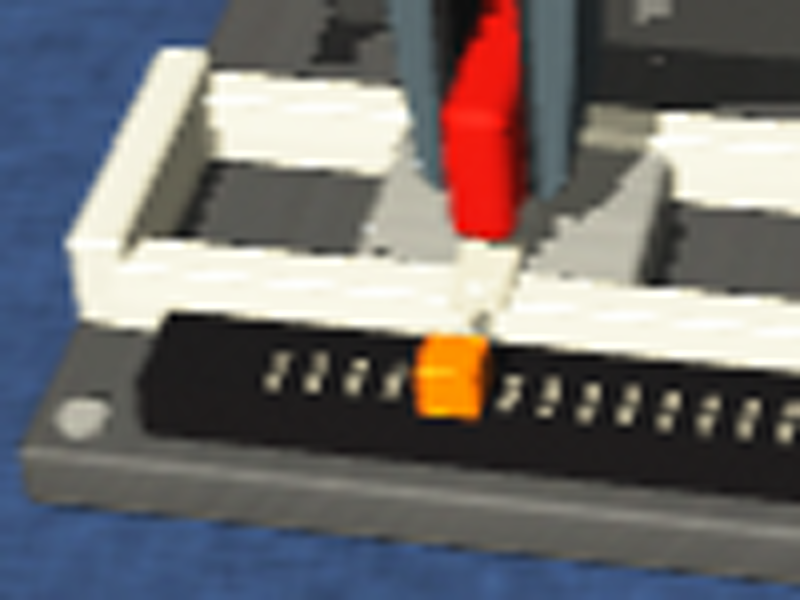

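View pics/side8.png

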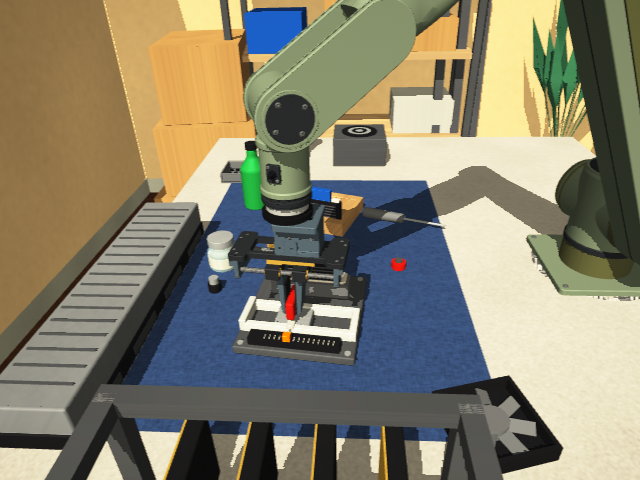

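```bash
python3 - <<'E'
from h import *
np.set_printoptions(precision=1,suppress=True)
f=lambda p:((np.array(p)+.5)/8-.5+np.array([230,290]))
a=np.radians(-6.3);ex=np.array([np.cos(a),np.sin(a),0]);ey=np.array([-np.sin(a),np.cos(a),0]);D=np.array([572.5,171.5,0])
def go(nm,pts,z):
    X=ray("side",[f(p) for p in pts],z)-D; print(nm,X@ex,(X@ex).mean())
go("handle bot",[(455,234),(513,238)],44)
go("handle top",[(444,112),(515,115)],78)
go("handle top8",[(447,118),(515,120)],76)
im=cv2.cvtColor(cv2.imread("pics/side8.png"),cv2.COLOR_BGR2RGB)
# rest pointer tip in first side image
g=cv2.imread("pics/side0.png"); cv2.imwrite("pics/tip0.png",cv2.resize(g[312:347,255:300],(720,560),interpolation=cv2.INTER_NEAREST))
cv2.imwrite("pics/tip8.png",cv2.resize(cv2.imread("pics/side8.png")[312:347,265:310],(720,560),interpolation=cv2.INTER_NEAREST))
E
```

```text
handle bot [15.9  3.8] 9.858739155834195
handle top [15.3  1. ] 8.167717093341583
handle top8 [15.   1.3] 8.153986398973913
```

View pics/tip0.png

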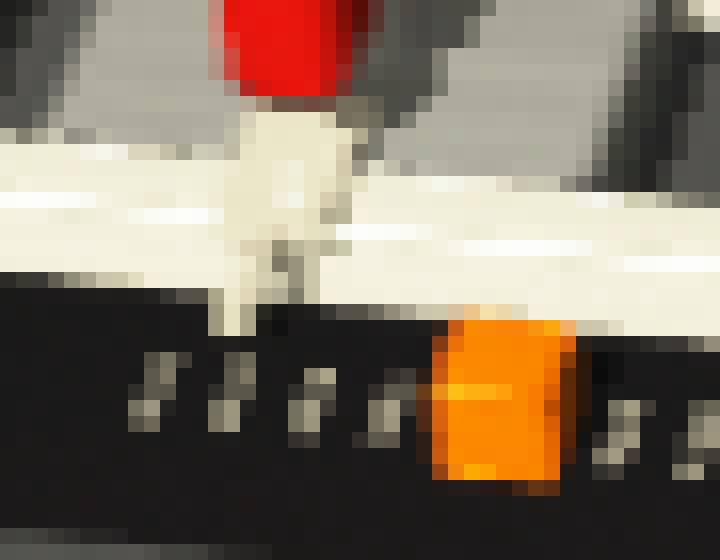

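View pics/tip8.png

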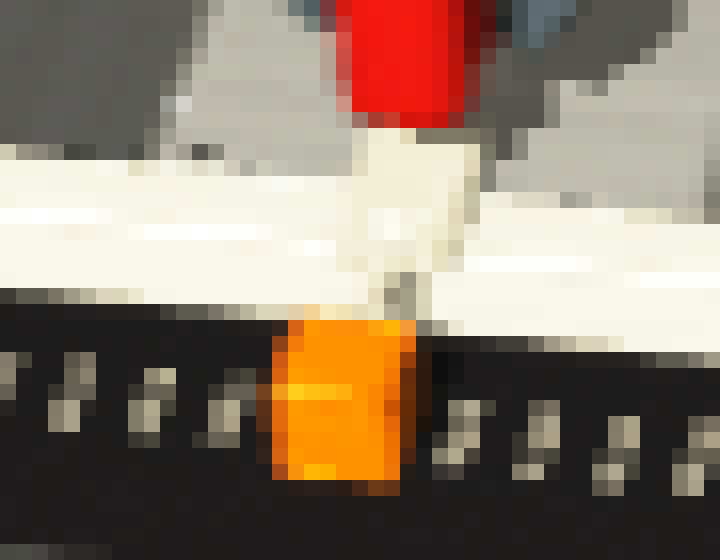

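```bash
python3 - <<'E'
from h import *
a=np.radians(-6.3);ex=np.array([np.cos(a),np.sin(a),0]);ey=np.array([-np.sin(a),np.cos(a),0]);D=np.array([572.5,171.5,0])
for nm,p,z in (("tip rest",(268.9,332),36),("tip now",(286.6,334),36),("mark front bottom mid",(265+336/16-.5,312+485/16-.5),30),("mark front top",(265+332/16-.5,312+390/16-.5),42),("mark back top",(265+350/16-.5,312+318/16-.5),42)):
    X=ray("side",[p],z)[0]-D; print(nm,X@ex,X@ey)
E
```

```text
tip rest 39.22131131951927 93.54847504015022
tip now 9.871504643701856 94.12390811277687
mark front bottom mid 9.372637641750408 105.50404364287812
mark front top 9.127813499919663 104.81838943996206
mark back top 9.737469647643687 94.56174472667672
```

The pointer is at dock-x ≈ 9.9 and the marker at ≈ 9.1–9.7, against a tolerance of ±6 mm. The grip is steady, so I hand in.

```bash
python3 - <<'E'
from workcell import env
print(env.job_done()); s=env.state(); print(s['time_s'],s['ee_pos'],s['gripper_width'],s['force'])
E
```

```text
the job is handed in; nothing more can be done
None
the job is handed in; nothing more can be done
```

I moved the yellow-gripped card from the stand into the dock slot, let go of it, then pulled the red handle to the orange marker. I handed the job in at about 16.8 s, still gripping the handle.

**Card:** It reached the slot floor at the expected height (TCP at 91.2 mm, with the force rising there). The picture after letting go shows it standing level and seated.

**Handle:** My last estimates put the pointer at about 9.9 mm along the dock's x and the marker at about 9.1 to 9.7 mm, where ±6 mm is allowed. The final pointer position was inferred from the handle's shift, because the marker hides the tip in the side view and the arm hides it in the top view. A separate estimate from the handle's edges gave 8.2 to 9.9 mm, which agrees within about 2 mm.

**Forces:** The force readings I took peaked at about 11 N, during the pull.

**Other things on the bench:** In the last side picture the blue-gripped card, bottle, jar, fitting, cap, driver and fan look unmoved, though the arm partly hides the blue card. I did not measure their positions again. The state read just after handing in was refused, so I have no reading from the final second.

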